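# Free the child-latched sample cupboard in a tile studio

## Task

Open the small bench cupboard that holds the glaze samples. Its door has a child-safety latch: pull the door ajar by its handle until the latch catches and let it stay there a moment, then reach down through the narrow gap, press the latch's sprung hook down by feel and, keeping it down, bring the door out past the catch, and swing the door wide open (beyond 60 degrees). The hook is thin plastic, so never load it with more than 20 newtons, and leave the things standing around the cupboard alone.

Things in the scene. Friction and masses are not known exactly. Their poses are not given: they have to be found in the camera images.
- cupboard: Fixed plywood cupboard, 200 deep (x) x 260 wide (y) x 220 high. Origin: centre of its underside; x points from front to back, z up. The door covers its front (-x) side. Its front top rail is 16 thick, 22 high, flush with the top; behind the rail the top is open for 84 mm, so the latch is seen from above.
- door (a joint): Door angle, rad: 0 shut, grows as it opens towards the robot side, stop at 1.75. Grey panel 250 wide, 16 thick, top level with the cupboard's top (220 above the table). Hinge upright on its +y side. The hinge rubs (0.25 N m), so the door stays where it is left. Starts 0 to 0.06; the latch catches it at about 0.23.
- door_hinge (a point): Point on the upright hinge axis at the door's top edge. Axes turn with the door: x is square to the panel, from its outer face inwards; y along the panel towards the hinge; z up. The panel's inner face is at x = 0, its outer face at x = -16 mm, its free edge at y = -250 mm.
- door_handle (a point): Point on the axis of the upright steel bar handle, 20 mm below the door's top edge; the bar is 11 thick, reaches from 2 above to 98 below that edge, and stands 35 mm off the outer face (axis at x = -51, y = -215 mm in the door_hinge axes). Pinch it from above across the door's y. Axes as door_hinge.
- gap (a point): Point on the door, level with its top edge, 18 mm behind the inner face and 190 mm from the hinge, over the hook's press tab. Axes as door_hinge. With the door caught, the gap here is about 44 mm wide (inner face to rail front), narrowing towards the hinge, and is open from above all along the door.
- hook (a joint): The latch: white plastic hook on the door, 14 wide, swinging down on a sprung pivot in the door; 0 at rest, up to 0.4 rad when pressed. Its arm runs inwards under the rail to an upturned barb 60 mm behind the inner face that catches behind the rail. On the arm stands a press tab with a round bar on top, 26 long, 8 thick, axis 14 mm behind the inner face.
- catch (a point): Middle of the rail's rear lower edge, which holds the barb. How the hook feels: tab top lies 8 to 26 mm below the door's top edge (differs each time, not measured). Pressed, it starts to give at about 4 N; it frees after about 7 mm at 9 to 11 N, and meets a hard stop after 10 mm at 12 N, where the force shoots up. Let up with the door still ajar, it catches again.
- jar: Closed glass jar, 68 across, 100 high, beside the cupboard. Origin: centre of its underside. Leave alone.
- plate: White ceramic plate, 140 across, 22 high, beside the cupboard. Origin: centre of its underside. Leave alone.
- tiles: Stack of three tiles, terracotta and white, 100 x 100 x 36, in front and to the side of the cupboard. Origin: centre of its underside. Leave alone.

How it is judged (in metres and radians):
On the way, in this order (a step that is already met when the one before it is completed fails the run):
1. the door is ajar, caught on the latch (value of joint door between 0.17 and 0.32 rad), for 0.3 s.
2. the freed door has passed the catch (value of joint door above 0.45 rad), for 0.1 s.
At the end, for the whole second after the job is handed in: the door stands open by more than 1.05 rad (60 degrees) and is at rest (value of joint door above 1.05 rad and velocity of joint door between -0.05 and 0.05 rad/s); the robot touches nothing.
It fails at once if the hook is loaded with more than 20 N, by the robot or by the catch (contact force between anything else and hook above 20 N).
It fails at once if the jar, plate or tile stack is moved by more than 20 mm (distance of any of jar, plate, tiles from where it was at the start of the episode above 0.02 m).
It also fails if it takes over 67 s, if anything falls off the work surface, if the arm or the gripper's body presses on something with over 40 N, if the wrist force passes 120 N, or if a joint passes its speed limit or range.

## Robot

A 7-joint arm with a two-finger parallel gripper is mounted at the origin on the work surface. World frame = base frame: x ahead of the robot, y to its left, z up, the work surface at z = 0. Lengths are in mm, angles in rad, forces in N, time in s.
With the tool pointing down it reaches from about 400 to 875 mm from the base axis. Payload 4.4 kg.
Tool frame: the origin (TCP) lies midway between the tips of the shut fingers; the grasp point (between the pads) lies ctrl.grip_depth behind it (ctrl.grip_depth is the distance from the TCP to the grasp point, in mm); z points along the fingers, y is the line along which they close (so a half turn about z gives the same grasp; the last joint's range is limited). The gripper opens to 85 mm and grips with 20 to 120 N. Pads are 22 mm wide; open, the fingers measure 114 mm over their backs; the gripper's body (76 mm by 85 mm) begins 54 mm behind the grasp point. The pads swing forward as they close: fully open they stand 13 mm farther back than shut.
Start: joints at [-1.223, 0.628, 0.038, 1.517, -0.027, 0.996, -0.02], TCP at [261.338, 595.164, 231.313] pointing down, gripper open.
Joint ranges: [-3.06, 3.06], [-0.37, 2.12], [-1.25, 1.32], [0.18, 2.47], [-1.1, 4.24], [0.23, 1.98], [-2.94, 2.94]. Speed limits (rad/s): [2.57, 2.57, 3.14, 3.14, 3.14, 3.14, 3.14].

## Interface

Orientations are given as [roll, pitch, yaw] about the fixed x, y, z axes, in that order (R = Rz(yaw) Ry(pitch) Rx(roll)).
In Python, from cell import ctrl gives the robot as it stands.
- The arm moves only by the tool carry_out, never from a script. Its argument "deltas" is one flat list of numbers, 7 for each row, row after row: the turn, a rotation vector about the tool's x, y, z in degrees, then the shift along the tool's x, y, z in m, then the closure, from -1 (fully open) to 1 (shut). In form: [wx, wy, wz, dx, dy, dz, claw, wx, wy, wz, dx, dy, dz, claw, ...]. A call has 1 to 12 rows; each row shifts and turns the commanded pose from where the row before left it, along the tool's axes as they then stand; what a row does not reach is not made up. A row lasts 1/8 s, in which the tool goes at most 62.5 mm and 10.7 degrees, less where a joint would pass 70% of its speed; a pose out of reach is approached as far as the arm can. A call with a gripper value outside its range is refused whole. The fingers move at their own pace and stop on an object; the grip force is fixed at half the most. Time passes only in rows, so rows that do not move let the fingers close. It gives the time, the measured TCP pose, the force, the opening and the grip force at its end, in the units of the state.
- ctrl.read_state(): the state, without advancing time (a new reading comes with each control period).
- ctrl.get_image(name): name is "scene" or "top" or "wrist"; returns the picture (384x512x3 uint8, red, green, blue); there is no depth.
- ctrl.calibration(name): a dict with "mtx" (3x3 intrinsics, pixels), "R" (3x3) and "t" (3): a world point X has camera coordinates R X + t. Camera axes: x right, y down, z forward; pixel columns grow to the right and rows downward; lengths in mm; the calibration is good to about 2 mm. A picture is of the moment at which its call begins: read the wrist's pose just before it. calibration takes no time and is no camera call; for the wrist camera it gives the pose at the moment of the call.
- ctrl.finish_job(): hands the job in; it is judged then, once.
The state is a dict: "clock": time; "qpos": joint angles; "qd": joint speeds; "tau": joint torques, N m; "eef_pos": TCP position; "tool_rot": TCP orientation; "force": force on the tool from outside, world axes, zero at the start; "torque": the same for the moment, N m; "width": finger opening in mm; "gripper_force": force on a finger pad.
Only numpy, scipy, OpenCV 4.12 (cv2) and the standard library are available. Lean on these libraries where they do the work, as an engineer would, in place of code of your own. Each camera call takes 0.05 s, during which the arm holds its last target. There are 200 camera calls.

## Working session

There is one attempt and no reset: what is moved stays moved. The work goes in short steps, Python scripts to look and compute and a tool call to move; the robot and the scene stay as the last step left them, time stands still between calls to the robot, and variables do not carry over. Pictures are saved under pics/ and viewed, at most 10 in all, crops included, and the job is handed in when it is done.

Besides the shell and the picture viewer there is one more tool, called as a command line: name --argument value ..., lists and objects as JSON in quotes. carry_out: Moves the arm, as the interface text tells. Its arguments: {"type":"object","properties":{"deltas":{"type":"array"}},"required":["deltas"]}

```bash
ls; mkdir -p pics; python3 - <<'E'
from cell import ctrl
import cv2,numpy as np
s=ctrl.read_state();print({k:np.round(v,3) for k,v in s.items()},ctrl.grip_depth)
for n in("scene","top"):
    im=ctrl.get_image(n);cv2.imwrite(f"pics/{n}0.png",cv2.resize(im[:,:,::-1],(800,600),interpolation=cv2.INTER_CUBIC))
    c=ctrl.calibration(n);print(n,{k:np.round(v,3).tolist() for k,v in c.items()})
E
```

```text
pics
{'clock': np.float64(0.0), 'qpos': array([-1.223,  0.629,  0.038,  1.518, -0.027,  0.996, -0.02 ]), 'qd': array([-0.001, -0.001, -0.   ,  0.001, -0.001,  0.001, -0.001]), 'tau': array([ 1.0000e-03, -5.6340e+01,  1.2270e+00, -1.9344e+01,  1.1000e-02,
        1.1000e-02,  0.0000e+00]), 'eef_pos': array([261.083, 594.565, 230.371]), 'tool_rot': array([-3.14 ,  0.   ,  2.728]), 'force': array([0.347, 0.058, 0.224]), 'torque': array([-0.025, -0.01 , -0.022]), 'gripper_force': np.float64(0.0), 'width': np.float64(85.34)} 18.700000000000003
scene {'mtx': [[375.69, 0.0, 264.797], [0.0, 375.69, 190.452], [0.0, 0.0, 1.0]], 'R': [[0.98, 0.201, -0.006], [0.188, -0.926, -0.326], [-0.071, 0.318, -0.945]], 't': [-552.236, -77.675, 1032.221]}
top {'mtx': [[372.403, 0.0, 253.306], [0.0, 372.403, 192.779], [0.0, 0.0, 1.0]], 'R': [[-0.008, -0.999, -0.031], [-0.995, 0.011, -0.097], [0.097, 0.03, -0.995]], 't': [24.006, 565.924, 950.929]}
```

View pics/top0.png

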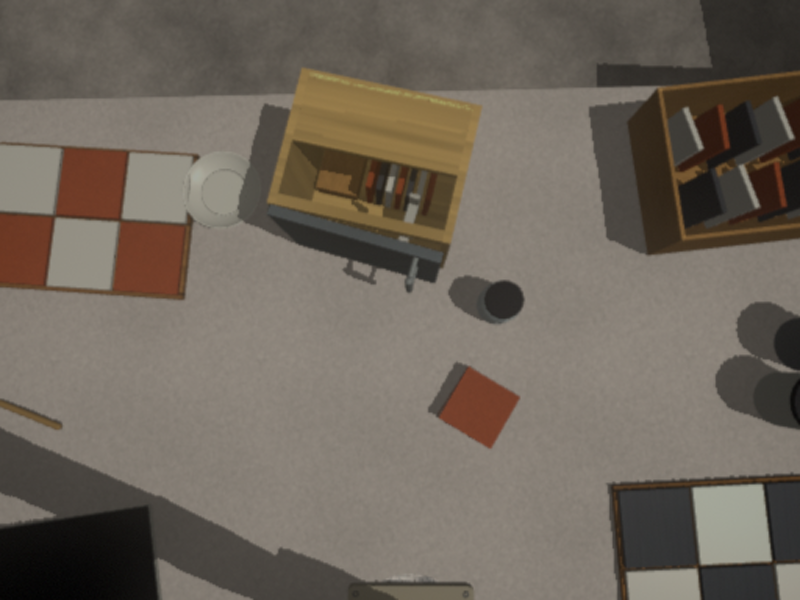

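View pics/scene0.png

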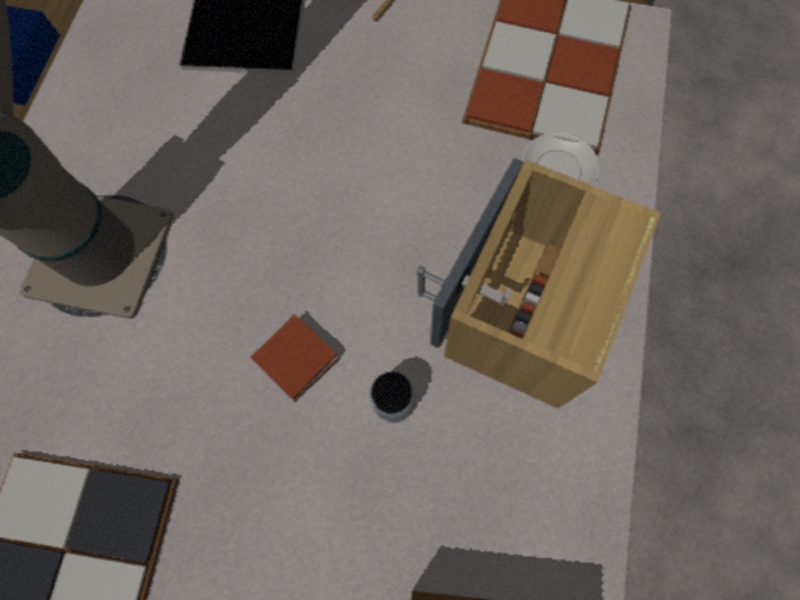

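The top picture shows the cupboard at about (375,165), the grey door along its front from (268,208) to (443,255), the handle bar near (411,275), the plate at (222,190), the jar at (503,300) and the tiles at (480,405). The scene picture agrees. Next I'll enlarge both around the door.

```bash
python3 - <<'E'
import cv2
from cell import ctrl
a=ctrl.get_image("top")[:,:,::-1][100:190,165:295]; b=ctrl.get_image("scene")[:,:,::-1][95:225,260:390]
cv2.imwrite("pics/topc.png",cv2.resize(a,None,fx=6,fy=6,interpolation=cv2.INTER_CUBIC))
cv2.imwrite("pics/scc.png",cv2.resize(b,None,fx=4.6,fy=4.6,interpolation=cv2.INTER_CUBIC))
E
```

```text
(no output)
```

View pics/topc.png

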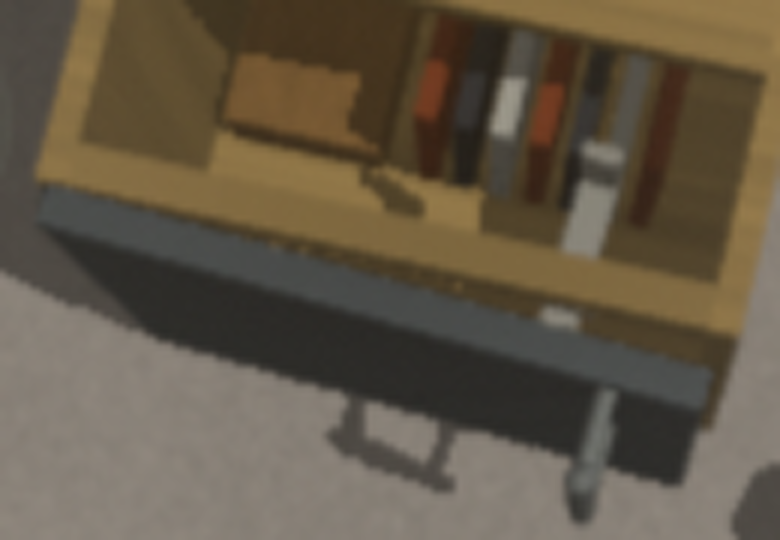

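View pics/scc.png

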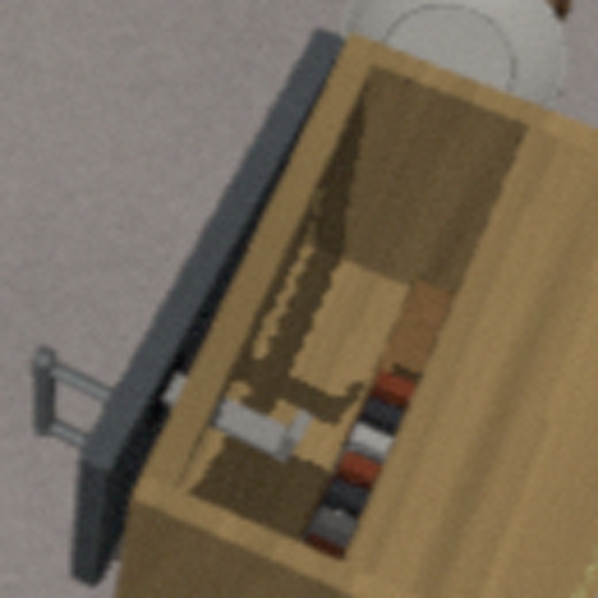

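The crops show the door's top face clearly. In topc.png the hinge end runs from (38,222) outer to (45,185) inner, the free end from (712,372) inner to (703,410) outer, the bar top is at (578,482), the tab at (560,317) and the cupboard's front corners at (38,180) and (735,333). In scc.png the bar top is at (43,357).

```bash
cat > h.py <<'E'
import numpy as np
from cell import ctrl
from scipy.spatial.transform import Rotation as Ro
def onz(n,uv,z,cal=None):
    c=cal or ctrl.calibration(n);K,R,t=map(np.array,(c["mtx"],c["R"],c["t"]));o=-R.T@t
    d=R.T@np.linalg.inv(K)@np.array([uv[0],uv[1],1.]);return o+d*(z-o[2])/d[2]
def tc(u,v):return((u+.5)/6-.5+165,(v+.5)/6-.5+100)
def sc(u,v):return((u+.5)/4.6-.5+260,(v+.5)/4.6-.5+95)
E
python3 - <<'E'
from h import *
for n,p,z in[("hinge_out",(38,222),220),("hinge_in",(45,185),220),("free_in",(712,372),220),("free_out",(703,410),220),("bar",(578,482),222),("cupL",(38,180),220),("cupR",(735,333),220),("tab",(560,317),205),("railrearL",(83,143),220),("railrearR",(718,282),220)]:
    print(n,onz("top",tc(*p),z).round(1))
for n,p,z in[("bar",(43,357),222),("free_out",(78,460),220),("free_in",(107,467),220),("hinge_out",(320,30),220),("hinge_in",(343,42),220),("cupR",(140,487),220),("cupL",(350,38),220)]:
    print("S",n,onz("scene",sc(*p),z).round(1))
f=lambda u,v:((u+.5)/1.5625-.5,(v+.5)/1.5625-.5)
for n,p,z in[("jar",(503,300),100),("plate",(222,190),20),("tiles",(480,407),36)]:print(n,onz("top",f(*p),z).round(0))
for p in[(467,368),(519,398),(491,447),(440,416)]:print("tile c",onz("top",f(*p),36).round(0))
for n in("scene","top"):
    c=ctrl.calibration(n);print(-(np.array(c["R"]).T@np.array(c["t"])).round(0))
E
```

```text
hinge_out [671.1 189.6 220. ]
hinge_in [684.6 187.2 220. ]
free_in [613.1 -51.3 220. ]
free_out [599.6 -47.9 220. ]
bar [574.2  -3.5 222. ]
cupL [686.5 189.8 220. ]
cupR [627.  -59.6 220. ]
tab [636.8   2.5 205. ]
railrearL [699.8 173.6 220. ]
railrearR [645.5 -53.9 220. ]
S bar [574.9  -4.3 222. ]
S free_out [599.7 -48.6 220. ]
S free_in [612.9 -49.3 220. ]
S hinge_out [672.5 190.1 220. ]
S hinge_in [684.4 185.7 220. ]
S cupR [628.8 -55.5 220. ]
S cupL [687.4 188.5 220. ]
jar [ 560. -149.  100.]
plate [766. 321.  20.]
tiles [ 391. -117.   36.]
tile c [454. -97.  36.]
tile c [ 405. -181.   36.]
tile c [ 327. -134.   36.]
tile c [377. -52.  36.]
[ 629. -289.  947.]
[ 471.  -11. 1002.]
```

carry_out --deltas '[0, 0, 0, 0, 0, -0.035, -1, 0, 0, 0, 0, 0, -0.035, -1, 0, 0, 0, -0.0406, -0.0325, 0, -1, 0, 0, 0, -0.0406, -0.0325, 0, -1, 0, 0, 0, -0.0406, -0.0325, 0, -1, 0, 0, 0, -0.0406, -0.0325, 0, -1, 0, 0, 0, -0.0406, -0.0325, 0, -1, 0, 0, 0, -0.0406, -0.0325, 0, -1, 0, 0, 0, -0.0406, -0.0325, 0, -1, 0, 0, 0, -0.0406, -0.0325, 0, -1, 0, 0, 0, -0.0406, -0.0325, 0, -1, 0, 0, 0, -0.0406, -0.0325, 0, -1]'

```text
clock: 1.7
eef_pos: [502.9, 132.9, 301.4]
tool_rot: [3.141, 0.0, 2.728]
force: [-0.3, 0.7, -0.1]
width: 85.5
gripper_force: 0.0
```

carry_out --deltas '[0, 0, 0, -0.0406, -0.0325, 0, -1, 0, 0, 0, -0.0406, -0.0325, 0, -1, 0, 0, 0, -0.0406, -0.0325, 0, -1, 0, 0, -6.9, 0, 0, 0, -1, 0, 0, 0, 0, 0, 0, -1, 0, 0, 0, 0, 0, 0, -1]'

```text
clock: 2.45
eef_pos: [574.4, -3.0, 301.2]
tool_rot: [3.141, -0.001, 2.848]
force: [-0.1, -0.1, -0.5]
width: 84.9
gripper_force: 0.0
```

```bash
cat >> h.py <<'E'
H=np.array([685.,187.]);PC=-0.235
def dax(th):
    f=PC-th;return np.array([np.cos(f),np.sin(f)]),np.array([-np.sin(f),np.cos(f)])
def pt(th,x,y):
    a,b=dax(th);return H+a*x+b*y
def togo(goal,z,yaw):
    s=ctrl.read_state();R=Ro.from_euler("xyz",s["tool_rot"]).as_matrix()
    T=Ro.from_euler("xyz",[np.pi,0,yaw]).as_matrix()
    print("clk",round(float(s["clock"]),2),"pos",s["eef_pos"].round(1),"rot",s["tool_rot"].round(3),"F",s["force"].round(1),"w",round(float(s["width"]),1),"g",round(float(s["gripper_force"]),1))
    print("shift mm",(R.T@(np.array([*goal,z])-s["eef_pos"])).round(1),"turn deg",np.degrees(Ro.from_matrix(R.T@T).as_rotvec()).round(2))
E
python3 - <<'E'
from h import *
togo(pt(.058,-51,-215),300,np.pi-.293)
import cv2
im=ctrl.get_image("wrist");cv2.imwrite("pics/w1.png",im[:,:,::-1]);c=ctrl.calibration("wrist")
np.savez("w1",K=c["mtx"],R=c["R"],t=c["t"])
E
```

```text
clk 2.45 pos [574.4  -3.  301.2] rot [ 3.141e+00 -1.000e-03  2.848e+00] F [-0.1 -0.1 -0.5] w 84.9 g 0.0
shift mm [-0.  -1.1  1.2] turn deg [ 0.02 -0.03 -0.05]
```

View pics/w1.png

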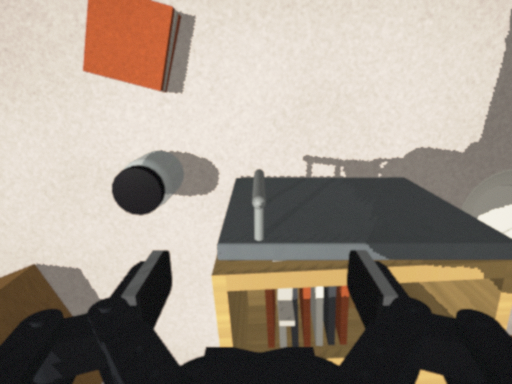

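The wrist view shows the bar top at about (259,200), midway between the fingertips at columns 155 and 362. I'll descend and grip.

carry_out --deltas '[0, 0, 0, 0, -0.001, 0.03, -1, 0, 0, 0, 0, 0, 0.03, -1, 0, 0, 0, 0, 0, 0.03, -1, 0, 0, 0, 0, 0, 0.023, -1, 0, 0, 0, 0, 0, 0, 0.3, 0, 0, 0, 0, 0, 0, 1, 0, 0, 0, 0, 0, 0, 1, 0, 0, 0, 0, 0, 0, 1, 0, 0, 0, 0, 0, 0, 1, 0, 0, 0, 0, 0, 0, 1]'

```text
clock: 3.75
eef_pos: [575.6, -3.8, 189.3]
tool_rot: [3.14, 0.002, 2.849]
force: [0.9, 3.6, 6.0]
width: 9.1
gripper_force: 58.6
```

```bash
python3 - <<'E'
from h import *
togo(pt(.17,-51,-215),188,np.pi-.235-.17)
togo(pt(.215,-51,-215),188,np.pi-.235-.215)
E
```

```text
clk 3.75 pos [575.6  -3.8 189.3] rot [3.140e+00 2.000e-03 2.849e+00] F [0.9 3.6 6. ] w 9.1 g 58.6
shift mm [25.   6.3  1.3] turn deg [0.13 0.12 6.43]
clk 3.75 pos [575.6  -3.8 189.3] rot [3.140e+00 2.000e-03 2.849e+00] F [0.9 3.6 6. ] w 9.1 g 58.6
shift mm [34.3  9.9  1.3] turn deg [0.13 0.12 9.  ]
```

carry_out --deltas '[0, 0, 1.07, 0.004, 0.001, 0, 1, 0, 0, 1.07, 0.004, 0.001, 0, 1, 0, 0, 1.07, 0.004, 0.001, 0, 1, 0, 0, 1.07, 0.004, 0.001, 0, 1, 0, 0, 1.07, 0.004, 0.001, 0, 1, 0, 0, 1.07, 0.004, 0.001, 0, 1, 0, 0, 0, 0, 0, 0, 1]'

```text
clock: 4.62
eef_pos: [555.0, 9.7, 189.3]
tool_rot: [3.139, 0.003, 2.736]
force: [1.9, 3.4, 6.8]
width: 8.8
gripper_force: 59.0
```

```bash
cat >> h.py <<'E'
def theta_h():
    p=ctrl.read_state()["eef_pos"][:2]-H
    return np.arctan2(-215,-51)-np.arctan2(p[1],p[0])+PC, np.hypot(*p)
E
python3 - <<'E'
from h import *
togo(pt(.22,-51,-215),188,np.pi-.235-.22);print(theta_h())
E
```

```text
clk 4.62 pos [555.    9.7 189.3] rot [3.139e+00 3.000e-03 2.736e+00] F [1.9 3.4 6.8] w 8.8 g 59.0
shift mm [12.1  2.   1.3] turn deg [0.13 0.15 2.83]
(np.float64(0.1647913898397454), np.float64(219.87734709161867))
```

carry_out --deltas '[0, 0, 0.53, 0.002, 0.0005, 0, 1, 0, 0, 0.53, 0.002, 0.0005, 0, 1, 0, 0, 0.53, 0.002, 0.0005, 0, 1, 0, 0, 0.53, 0.002, 0.0005, 0, 1, 0, 0, 0, 0, 0, 0, 1]'

```text
clock: 5.25
eef_pos: [548.8, 14.5, 189.3]
tool_rot: [3.139, 0.003, 2.699]
force: [2.7, 3.0, 5.4]
width: 9.4
gripper_force: 58.9
```

carry_out --deltas '[0, 0, 0.27, 0.001, 0.0002, 0, 1, 0, 0, 0.27, 0.001, 0.0002, 0, 1]'

```text
clock: 5.5
eef_pos: [547.5, 15.5, 189.3]
tool_rot: [3.139, 0.004, 2.69]
force: [2.9, 2.5, 5.7]
width: 9.2
gripper_force: 58.9
```

```bash
python3 - <<'E'
from h import *
togo(pt(.23,-51,-215),188,np.pi-.235-.23);print(theta_h())
E
```

```text
clk 5.5 pos [547.5  15.5 189.3] rot [3.139 0.004 2.69 ] F [2.9 2.5 5.7] w 9.2 g 58.9
shift mm [5.  0.  1.3] turn deg [0.13 0.21 0.74]
(np.float64(0.20792994716081015), np.float64(219.815109832296))
```

carry_out --deltas '[0, 0, 0.27, 0.001, 0.0002, 0, 1, 0, 0, 0.27, 0.001, 0.0002, 0, 1]'

```text
clock: 5.75
eef_pos: [545.9, 16.8, 189.4]
tool_rot: [3.139, 0.004, 2.68]
force: [2.7, 3.5, 6.7]
width: 9.1
gripper_force: 58.9
```

carry_out --deltas '[0, 0, 0.2, 0.0007, 0.0002, 0, 1, 0, 0, 0, 0, 0, 0, 1, 0, 0, 0, 0, 0, 0, 1]'

```text
clock: 6.12
eef_pos: [545.3, 17.3, 189.3]
tool_rot: [3.139, 0.003, 2.677]
force: [2.7, 2.7, 4.7]
width: 9.0
gripper_force: 58.9
```

```bash
python3 - <<'E'
from h import *
togo(pt(.23,-51,-215),188,np.pi-.235-.23);print(theta_h())
import cv2
im=ctrl.get_image("top")[:,:,::-1][100:190,165:295];cv2.imwrite("pics/top2.png",cv2.resize(im,None,fx=6,fy=6,interpolation=cv2.INTER_CUBIC))
E
```

```text
clk 6.12 pos [545.3  17.3 189.3] rot [3.139e+00 3.000e-03 2.677e+00] F [2.7 2.7 4.7] w 9.0 g 58.9
shift mm [ 2.2 -0.7  1.3] turn deg [ 0.14  0.2  -0.  ]
(np.float64(0.22082246364230007), np.float64(219.81427225119737))
```

carry_out --deltas '[0, 0, 0, 0, 0, 0, -0.3, 0, 0, 0, 0, 0, 0, -0.3, 0, 0, 0, 0, 0, 0, -0.3, 0, 0, 0, 0, 0, -0.03, -0.3, 0, 0, 0, 0, 0, -0.04, -0.3, 0, 0, 0, 0, 0, -0.04, 1, 0, 0, 0, 0, 0, 0, 1, 0, 0, 0, 0, 0, 0, 1]'

```text
clock: 7.18
eef_pos: [542.8, 16.7, 297.6]
tool_rot: [-3.141, -0.001, 2.677]
force: [-0.4, -0.1, 0.2]
width: 1.3
gripper_force: 0.0
```

```bash
python3 - <<'E'
from h import *
togo(pt(.221,14,-190),300,np.pi-.235-.221)
import cv2
im=ctrl.get_image("top")[:,:,::-1][100:190,165:295];b=ctrl.get_image("scene")[:,:,::-1][105:205,255:375]
s=ctrl.get_image("wrist")[:,:,::-1];cv2.imwrite("pics/w2.png",s)
c=ctrl.calibration("wrist");np.savez("w2",K=c["mtx"],R=c["R"],t=c["t"])
a=cv2.resize(b,(720,600),interpolation=cv2.INTER_CUBIC)
cv2.imwrite("pics/sc3.png",a);cv2.imwrite("pics/top3.png",cv2.resize(im,None,fx=6,fy=6,interpolation=cv2.INTER_CUBIC))
E
```

```text
clk 7.17 pos [542.8  16.7 297.6] rot [-3.141e+00 -1.000e-03  2.677e+00] F [-0.4 -0.1  0.2] w 1.3 g 0.0
shift mm [-66.5  26.1  -2.5] turn deg [-0.04 -0.07 -0.51]
```

View pics/w2.png

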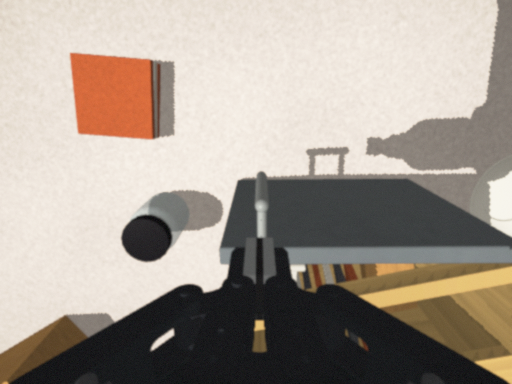

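View pics/sc3.png

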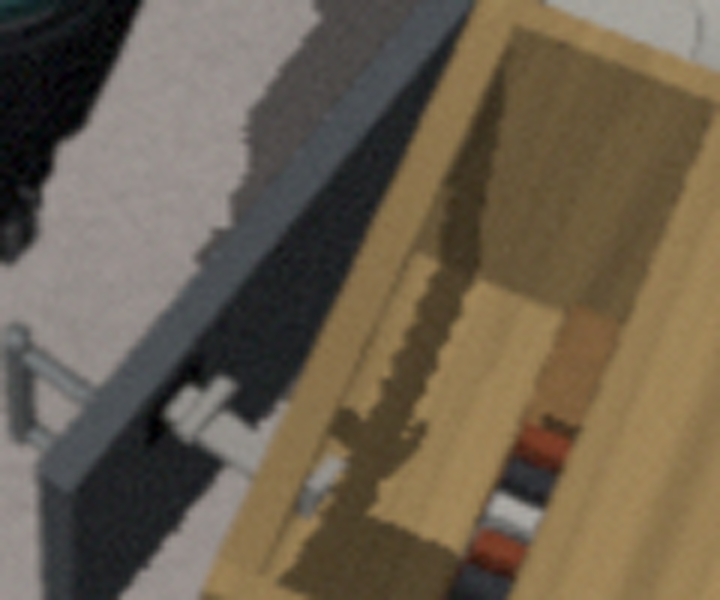

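The scene crop shows the bar top at (18,330), the tab's round bar from (180,418) to (228,380), the door's free outer top corner at (40,468) and the inner one at (75,490). The wrist view shows the handle standing straight ahead of the shut fingers at (262,205).

```bash
python3 - <<'E'
from h import *
f=lambda u,v:((u+.5)/6-.5+255,(v+.5)/6-.5+105)
for n,p,z in[("bar",(18,330),222),("fo",(40,468),220),("fi",(73,490),220)]:
    q=onz("scene",f(*p),z)[:2];best=[]
    xy={"bar":(-51,-215),"fo":(-16,-250),"fi":(0,-250)}[n];d=q-H
    print(n,q.round(1),"theta",np.arctan2(xy[1],xy[0])-np.arctan2(d[1],d[0])+PC,np.hypot(*d)-np.hypot(*xy))
a,b=dax(.221)
for z in(212,208,204,200,196,192):
    q=onz("scene",f(205,400),z);d=q[:2]-H;print(z,"door x,y",(d@a).round(1),(d@b).round(1))
E
```

```text
bar [545.9  18.9] theta 0.22359243131682305 -2.7596791592206102
fo [563.7 -29.2] theta 0.21214960039852204 -2.5910166565073496
fi [576.5 -34.9] theta 0.22001599314925524 -3.018132980587552
212 door x,y 14.7 -189.9
208 door x,y 13.9 -188.5
204 door x,y 13.1 -187.0
200 door x,y 12.3 -185.6
196 door x,y 11.5 -184.2
192 door x,y 10.8 -182.8
```

carry_out --deltas '[0, 0, -0.5, -0.0225, 0.0087, 0, 1, 0, 0, 0, -0.0225, 0.0087, 0, 1, 0, 0, 0, -0.0225, 0.0087, 0, 1, 0, 0, 0, 0, 0, 0.03, 1, 0, 0, 0, 0, 0, 0.03, 1, 0, 0, 0, 0, 0, 0.012, 1, 0, 0, 0, 0, 0, 0, 1]'

```text
clock: 8.2
eef_pos: [615.0, 10.3, 225.3]
tool_rot: [-3.14, -0.002, 2.685]
force: [-0.4, -0.6, 0.2]
width: 0.1
gripper_force: 0.0
```

```bash
python3 - <<'E'
from h import *
togo(pt(.221,15,-190),216,np.pi-.235-.221)
E
```

```text
clk 8.2 pos [615.   10.3 225.3] rot [-3.140e+00 -2.000e-03  2.685e+00] F [-0.4 -0.6  0.2] w 0.1 g 0.0
shift mm [-0.  -0.5  9.3] turn deg [-0.07 -0.11 -0.01]
```

carry_out --deltas '[0, 0, 0, 0, 0, 0.004, 1, 0, 0, 0, 0, 0, 0.004, 1, 0, 0, 0, 0, 0, 0.003, 1, 0, 0, 0, 0, 0, 0, 1]'

```text
clock: 8.7
eef_pos: [615.5, 10.4, 215.2]
tool_rot: [-3.142, -0.0, 2.686]
force: [0.9, -0.7, 0.1]
width: 0.3
gripper_force: 0.0
```

carry_out --deltas '[0, 0, 0, 0, 0, 0.001, 1, 0, 0, 0, 0, 0, 0.001, 1, 0, 0, 0, 0, 0, 0.001, 1]'

```text
clock: 9.07
eef_pos: [615.6, 10.3, 212.3]
tool_rot: [3.142, 0.0, 2.686]
force: [-0.3, -0.9, -0.6]
width: -0.4
gripper_force: 0.0
```

carry_out --deltas '[0, 0, 0, 0, 0, 0.001, 1, 0, 0, 0, 0, 0, 0.001, 1, 0, 0, 0, 0, 0, 0.001, 1]'

```text
clock: 9.45
eef_pos: [615.6, 10.3, 209.2]
tool_rot: [-3.142, -0.0, 2.686]
force: [0.3, -0.8, -0.3]
width: -0.1
gripper_force: 0.0
```

carry_out --deltas '[0, 0, 0, 0, 0, 0.001, 1, 0, 0, 0, 0, 0, 0.001, 1, 0, 0, 0, 0, 0, 0.001, 1]'

```text
clock: 9.82
eef_pos: [615.6, 10.3, 206.2]
tool_rot: [3.142, -0.0, 2.686]
force: [0.9, 0.1, -0.2]
width: -0.4
gripper_force: 0.0
```

carry_out --deltas '[0, 0, 0, 0, 0, 0.001, 1, 0, 0, 0, 0, 0, 0.001, 1]'

```text
clock: 10.07
eef_pos: [615.6, 10.3, 204.2]
tool_rot: [-3.142, -0.0, 2.686]
force: [0.5, -0.0, 0.5]
width: 0.2
gripper_force: 0.0
```

carry_out --deltas '[0, 0, 0, 0, 0, 0.001, 1, 0, 0, 0, 0, 0, 0.001, 1]'

```text
clock: 10.32
eef_pos: [615.8, 10.3, 202.9]
tool_rot: [3.141, 0.0, 2.685]
force: [-1.2, -0.4, 5.6]
width: 0.1
gripper_force: 2.6
```

carry_out --deltas '[0, 0, 0, 0, 0, 0.001, 1, 0, 0, 0, 0, 0, 0.001, 1]'

```text
clock: 10.58
eef_pos: [615.9, 10.3, 201.1]
tool_rot: [3.141, 0.001, 2.686]
force: [-1.4, 0.3, 6.8]
width: 0.1
gripper_force: 3.4
```

carry_out --deltas '[0, 0, 0, 0, 0, 0.001, 1, 0, 0, 0, 0, 0, 0.001, 1]'

```text
clock: 10.82
eef_pos: [616.3, 10.2, 199.5]
tool_rot: [3.141, 0.002, 2.685]
force: [-2.2, -0.2, 9.3]
width: -0.2
gripper_force: 4.3
```

carry_out --deltas '[0, 0, 0, 0, 0, 0.001, 1, 0, 0, 0, 0, 0, 0.001, 1]'

```text
clock: 11.08
eef_pos: [616.6, 10.1, 197.9]
tool_rot: [3.14, 0.003, 2.685]
force: [-1.3, -1.2, 10.7]
width: 0.0
gripper_force: 5.3
```

carry_out --deltas '[0, 0, 0, 0, 0, 0.001, 1, 0, 0, 0, 0, 0, 0, 1]'

```text
clock: 11.32
eef_pos: [616.9, 10.0, 197.2]
tool_rot: [3.14, 0.003, 2.685]
force: [-2.0, -0.8, 11.4]
width: 0.3
gripper_force: 5.6
```

```bash
python3 - <<'E'
from h import *
togo(pt(.221,15,-190),195.8,np.pi-.235-.221)
E
```

```text
clk 11.32 pos [616.9  10.  197.2] rot [3.140e+00 3.000e-03 2.685e+00] F [-2.  -0.8 11.4] w 0.3 g 5.6
shift mm [ 1.8 -1.1  1.4] turn deg [ 0.09  0.18 -0.01]
```

carry_out --deltas '[0, 0, 0, 0, 0, 0.0008, 1, 0, 0, 0, 0, 0, 0, 1]'

```text
clock: 11.58
eef_pos: [617.3, 9.9, 197.0]
tool_rot: [3.14, 0.004, 2.685]
force: [-2.4, -0.9, 12.8]
width: -0.1
gripper_force: 8.1
```

carry_out --deltas '[0, 0, 0, 0.001, 0, 0, 1, 0, 0, 0, 0.001, 0, 0, 1, 0, 0, 0, 0.001, 0, 0, 1]'

```text
clock: 11.95
eef_pos: [615.7, 10.6, 197.0]
tool_rot: [3.139, 0.007, 2.685]
force: [0.6, -0.6, 11.4]
width: -0.2
gripper_force: 8.5
```

carry_out --deltas '[0, 0, 0, 0.001, 0, 0, 1, 0, 0, 0, 0.001, 0, 0, 1, 0, 0, 0, 0.001, 0, 0, 1]'

```text
clock: 12.32
eef_pos: [613.0, 11.8, 197.0]
tool_rot: [3.139, 0.007, 2.685]
force: [0.2, -1.3, 11.9]
width: -0.3
gripper_force: 8.0
```

carry_out --deltas '[0, 0, 0.3, 0.001, 0, 0, 1, 0, 0, 0.3, 0.001, 0, 0, 1]'

```text
clock: 12.58
eef_pos: [611.3, 12.6, 197.0]
tool_rot: [3.139, 0.007, 2.674]
force: [0.4, -1.7, 10.6]
width: 0.4
gripper_force: 7.7
```

```bash
python3 - <<'E'
from h import *
togo(pt(.24,11,-190),196,np.pi-.235-.24)
E
```

```text
clk 12.57 pos [611.3  12.6 197. ] rot [3.139 0.007 2.674] F [ 0.4 -1.7 10.6] w 0.4 g 7.7
shift mm [ 3.2 -1.2  1. ] turn deg [0.13 0.4  0.43]
```

carry_out --deltas '[0, 0, 0.5, 0.002, -0.0001, 0, 1, 0, 0, 0.5, 0.002, -0.0001, 0, 1]'

```text
clock: 12.82
eef_pos: [607.8, 14.1, 197.0]
tool_rot: [3.139, 0.007, 2.656]
force: [0.7, -2.2, 10.8]
width: -0.3
gripper_force: 7.7
```

carry_out --deltas '[0, 0, 0.6, 0.002, -0.0002, 0, 1, 0, 0, 0.6, 0.002, -0.0002, 0, 1]'

```text
clock: 13.08
eef_pos: [604.1, 15.8, 197.0]
tool_rot: [3.139, 0.007, 2.635]
force: [2.4, -2.0, 10.6]
width: -0.1
gripper_force: 7.6
```

```bash
python3 - <<'E'
from h import *
togo(pt(.28,11,-190),196,np.pi-.235-.28)
import cv2
b=ctrl.get_image("scene")[:,:,::-1][105:205,255:375]
cv2.imwrite("pics/sc4.png",cv2.resize(b,(720,600),interpolation=cv2.INTER_CUBIC))
E
```

```text
clk 13.07 pos [604.1  15.8 197. ] rot [3.139 0.007 2.635] F [ 2.4 -2.  10.6] w -0.1 g 7.6
shift mm [ 2.9 -1.2  1. ] turn deg [0.16 0.41 0.51]
```

View pics/sc4.png

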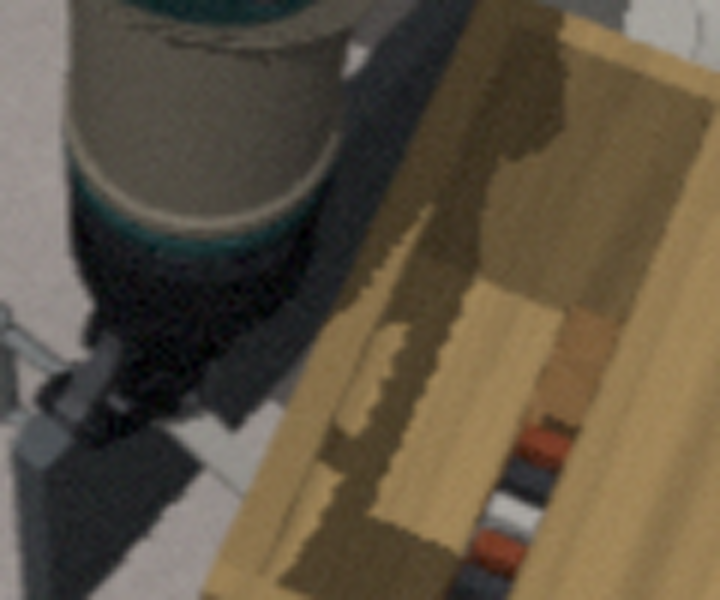

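The scene crop shows the door's free top corner moved out to about (20,450). The barb is no longer visible behind the rail, so the latch is freed and sliding under the rail. I'll carry on along the arc.

carry_out --deltas '[0, 0, 0.9, 0.003, -0.0002, 0, 1, 0, 0, 0.9, 0.003, -0.0002, 0, 1, 0, 0, 0.9, 0.003, -0.0002, 0, 1, 0, 0, 0.9, 0.003, -0.0002, 0, 1]'

```text
clock: 13.62
eef_pos: [593.3, 21.5, 197.0]
tool_rot: [3.138, 0.007, 2.573]
force: [1.1, -0.9, 12.7]
width: 0.1
gripper_force: 8.0
```

carry_out --deltas '[0, 0, 0.9, 0.003, -0.0002, 0, 1, 0, 0, 0.9, 0.003, -0.0002, 0, 1, 0, 0, 0.9, 0.003, -0.0002, 0, 1, 0, 0, 0.9, 0.003, -0.0002, 0, 1]'

```text
clock: 14.12
eef_pos: [582.9, 27.7, 197.0]
tool_rot: [3.137, 0.006, 2.51]
force: [1.5, -1.6, 11.5]
width: -0.0
gripper_force: 8.0
```

```bash
python3 - <<'E'
from h import *
togo(pt(.5,11,-190),196,np.pi-.235-.5)
E
```

```text
clk 14.12 pos [582.9  27.7 197. ] rot [3.137 0.006 2.51 ] F [ 1.5 -1.6 11.5] w -0.0 g 8.0
shift mm [20.4 -1.3  0.9] turn deg [0.25 0.35 5.92]
```

carry_out --deltas '[0, 0, 1, 0.0034, -0.0003, 0, 1, 0, 0, 1, 0.0034, -0.0003, 0, 1, 0, 0, 1, 0.0034, -0.0003, 0, 1, 0, 0, 1, 0.0034, -0.0003, 0, 1, 0, 0, 1, 0.0034, -0.0003, 0, 1]'

```text
clock: 14.75
eef_pos: [569.0, 37.5, 197.1]
tool_rot: [3.136, 0.006, 2.423]
force: [2.2, -0.3, 11.7]
width: -0.3
gripper_force: 7.8
```

carry_out --deltas '[0, 0, 1, 0.0034, -0.0003, 0, 1, 0, 0, 1, 0.0034, -0.0003, 0, 1, 0, 0, 1, 0.0034, -0.0003, 0, 1, 0, 0, 1, 0.0034, -0.0003, 0, 1, 0, 0, 1, 0.0034, -0.0003, 0, 1, 0, 0, 0, 0, 0, 0, 1]'

```text
clock: 15.5
eef_pos: [555.6, 49.0, 197.0]
tool_rot: [3.135, 0.005, 2.337]
force: [1.5, 0.9, 11.9]
width: 0.2
gripper_force: 7.2
```

```bash
python3 - <<'E'
from h import *
togo(pt(.56,11,-190),209,np.pi-.235-.56)
E
```

```text
clk 15.5 pos [555.6  49.  197. ] rot [3.135 0.005 2.337] F [ 1.5  0.9 11.9] w 0.2 g 7.2
shift mm [ -3.2  -0.8 -12. ] turn deg [ 0.39  0.27 -0.57]
```

carry_out --deltas '[0, 0, 0, 0, 0, -0.007, 1, 0, 0, 0, 0, 0, -0.006, 1, 0, 0, 1.5, 0.005, -0.0004, 0, 1, 0, 0, 1.5, 0.005, -0.0004, 0, 1, 0, 0, 1.5, 0.005, -0.0004, 0, 1, 0, 0, 1.5, 0.005, -0.0004, 0, 1, 0, 0, 1.5, 0.005, -0.0004, 0, 1, 0, 0, 1.5, 0.005, -0.0004, 0, 1, 0, 0, 1.5, 0.005, -0.0004, 0, 1, 0, 0, 1.5, 0.005, -0.0004, 0, 1]'

```text
clock: 16.75
eef_pos: [524.5, 77.7, 207.5]
tool_rot: [-3.142, -0.0, 2.125]
force: [2.5, -0.9, -0.9]
width: 0.0
gripper_force: 0.8
```

```bash
python3 - <<'E'
from h import *
togo(pt(.8,11,-190),208,np.pi-.235-.8)
togo(pt(1.2,11,-190),208,np.pi-.235-1.2)
print(ctrl.read_state()["qpos"].round(2))
E
```

```text
clk 16.75 pos [524.5  77.7 207.5] rot [-3.142 -0.     2.125] F [ 2.5 -0.9 -0.9] w 0.0 g 0.8
shift mm [ 1.   3.9 -0.5] turn deg [-0.   -0.    1.07]
clk 16.75 pos [524.5  77.7 207.5] rot [-3.142 -0.     2.125] F [ 2.5 -0.9 -0.9] w 0.0 g 0.8
shift mm [75.6 16.  -0.5] turn deg [-0.   -0.   23.99]
[-0.44  0.51  0.36  1.89 -0.24  0.79  0.6 ]
```

carry_out --deltas '[0, 0, 1.5, 0.005, 0, 0, 1, 0, 0, 1.5, 0.005, 0, 0, 1, 0, 0, 1.5, 0.005, 0, 0, 1, 0, 0, 1.5, 0.005, 0, 0, 1, 0, 0, 1.5, 0.005, 0, 0, 1, 0, 0, 1.5, 0.005, 0, 0, 1, 0, 0, 1.5, 0.005, 0, 0, 1, 0, 0, 1.5, 0.005, 0, 0, 1]'

```text
clock: 17.75
eef_pos: [506.5, 113.4, 207.4]
tool_rot: [-3.141, -0.0, 1.916]
force: [0.6, -1.6, -0.9]
width: -0.3
gripper_force: 0.8
```

carry_out --deltas '[0, 0, 1.5, 0.005, 0, 0, 1, 0, 0, 1.5, 0.005, 0, 0, 1, 0, 0, 1.5, 0.005, 0, 0, 1, 0, 0, 1.5, 0.005, 0, 0, 1, 0, 0, 1.5, 0.005, 0, 0, 1, 0, 0, 1.5, 0.005, 0, 0, 1, 0, 0, 1.5, 0.005, 0, 0, 1, 0, 0, 1.5, 0.005, 0, 0, 1, 0, 0, 1.5, 0.005, 0, 0, 1, 0, 0, 1.5, 0.005, 0, 0, 1]'

```text
clock: 19.0
eef_pos: [495.4, 162.0, 207.5]
tool_rot: [-3.142, -0.0, 1.654]
force: [-0.9, -1.4, 0.1]
width: -0.1
gripper_force: 0.8
```

```bash
python3 - <<'E'
from h import *
togo(pt(1.25,11,-190),208,np.pi-.235-1.25)
E
```

```text
clk 19.0 pos [495.4 162.  207.5] rot [-3.142 -0.     1.654] F [-0.9 -1.4  0.1] w -0.1 g 0.8
shift mm [-2.4  1.  -0.5] turn deg [-0.   -0.   -0.15]
```

carry_out --deltas '[0, 0, 0, -0.004, 0, 0, 1, 0, 0, 0, 0, 0, -0.01, 1, 0, 0, 0, 0, 0, -0.03, 1, 0, 0, 0, 0, 0, -0.04, 1, 0, 0, 0, 0, 0, -0.03, 1, 0, 0, 0, -0.06, 0, 0, 1, 0, 0, 0, -0.06, 0, 0, 1, 0, 0, 0, 0, 0, 0, 1, 0, 0, 0, 0, 0, 0, 1]'

```text
clock: 20.12
eef_pos: [506.3, 38.5, 318.1]
tool_rot: [3.141, -0.001, 1.655]
force: [0.2, 0.2, 0.4]
width: -0.2
gripper_force: 0.0
```

```bash
python3 - <<'E'
from h import *
import cv2
cv2.imwrite("pics/top9.png",ctrl.get_image("top")[:,:,::-1])
E
```

```text
(no output)
```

View pics/top9.png

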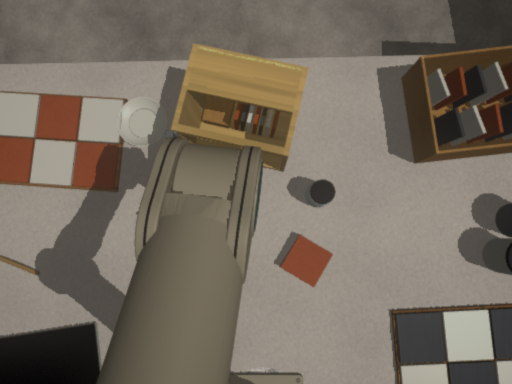

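The top view shows the jar at (321,192), the tiles at (306,260) and the plate at (139,120), all in place. The arm hides the door, so I'll take one last look from the scene camera.

```bash
python3 - <<'E'
from h import *
import cv2
cv2.imwrite("pics/sc9.png",ctrl.get_image("scene")[:,:,::-1])
E
```

```text
(no output)
```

View pics/sc9.png

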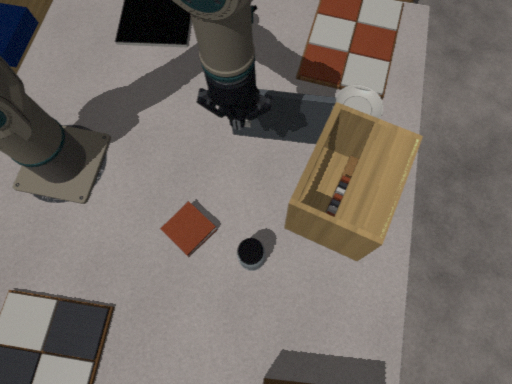

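The door stands wide open, running from (335,100) to (235,135), with the gripper above and clear of it.

```bash
python3 -c "
from cell import ctrl
print(ctrl.finish_job())"
```

```text
the job is handed in; nothing more can be done
None
```

I opened the cupboard door to about 1.25 rad (my estimate from the tool position) and handed the job in at about 20 s: the highest force I read while pressing the hook was about 13 N, the jar, plate and tiles look unmoved in the last pictures, and the hand-in gave no verdict.

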